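# Level the piston balance with the trim weight

### The job

The two-pan balance has tipped down on the side of the taller piston, where the stepped steel trim weight stands too. Move the trim weight over to the raised side, seat its foot in the slot of that half with its flange flat on the plate, and slide it gently along the slot until the balance, left alone, comes to rest level. Never press or jam hard on the balance, do not touch the pistons, and leave the other things on the bench where they are.

Things in the scene. Friction and masses are not known exactly. Their poses are not given: they have to be found in the camera images.
- beam_top (a point): Middle of the rocking aluminium beam of a two-pan balance, level with the upper face of its plates and pans (100 mm above the bench when level), 30 mm below the pivot shaft. Axes move with the beam: y along the beam, z up out of the pans, x across. Both halves are alike: a slotted plate 75 mm wide and 8 mm thick, then, at 162 to 264 mm, a flat pan 134 mm wide with a 5 mm rim on its three outer sides.
- slot_left (a point): Middle of the slot in the beam's +y half, in the plate's upper face, 106 mm from the middle of the beam. The slot runs along the beam's centre line from 50 to 162 mm from the middle, is 27 mm wide and goes right through the plate. Axes as beam_top.
- slot_right (a point): The same for the slot in the beam's -y half.
- beam (a joint): Tilt of the beam in rad: 0 level, stops at -0.045 and +0.045; positive raises the +y half. Free to rock, damped, settles in about 2 s. Near level it takes about 0.6 N m per rad: shifting the seated trim weight 1 mm along the slot tilts the beam by about 0.006 rad (it sinks on the side towards whose end the weight is shifted). Farther out of balance it lies on a stop. Touching weight or beam disturbs it.
- trim_mid (a point): Trim weight of turned steel, about 0.35 kg, 54 mm high; from below: foot 24 mm across, 10 mm high (2 mm chamfer), flange 46 x 8 mm, neck 30 mm across, 36 mm high. Point half-way up its axis (z), 27 mm above its underside. Starts on its foot on the lower pan, 72 mm in front of the tall piston. Seated: foot in the slot, flange on the plate, point 17 mm above it; it slides by a few newtons, pushed low on the neck.
- piston_long_mid (a point): The taller aluminium piston, 60 mm across, 60 mm high, about 0.56 kg (give or take 7 per cent), standing on one of the pans about 212 mm from the middle; it is the heavier one. Point half-way up.
- piston_short_mid (a point): The shorter piston, 60 mm across, 48 mm high, about 0.39 kg (give or take 5 per cent), standing on the other pan about 212 mm from the middle. Point half-way up.
- balance: The fixed stand of the balance with all it carries (beam and pans, not the loose things). Origin on the bench under the middle of the beam; y along the beam, x across. Two steel posts (10 x 26 mm) carry the pivot, 47 to 57 mm either side of the beam's centre line, their tops 145 mm above the bench.
- bearing: steel ball-bearing ring, 52 mm across, 15 mm high, lying flat on the bench at the balance's robot side; not to be disturbed. Origin at its underside's middle.
- jar: white jar, 48 mm across, 50 mm high, standing behind the balance; not to be disturbed. Origin at its underside's middle.
- screwdriver: screwdriver lying on the bench at the robot's side of the balance; not to be disturbed. Origin at its underside's middle.
- wrench: steel wrench lying behind the balance; not to be disturbed. Origin at its underside's middle.
- tube: dark steel tube, 200 mm long, 48 mm across, lying to the right; not to be disturbed. Origin at its underside's middle.
- fork: aluminium shift fork, about 130 mm long, 22 mm high (a boss 36 mm), lying to the left; not to be disturbed. Origin at its underside's middle.
There are look-alikes about, which are no part of the job. What is shaped like the part that bears trim_mid but purple is not meant.

How it is judged (in metres and radians):
On the way:
1. the trim weight's foot is seated in the slot on the short piston's half of the beam (x of trim_mid in the frame of beam_top between -0.004 and 0.004 m and z of trim_mid in the frame of beam_top between 0.012 and 0.0215 m and angle between the z axis of trim_mid and the z axis of beam_top, either way round below 0.08 rad and ((y of piston_long_mid in the frame of beam_top between 0.165 and 0.262 m and y of piston_short_mid in the frame of beam_top between -0.262 and -0.165 m and y of trim_mid in the frame of beam_top between -0.165 and -0.05 m) or (y of piston_long_mid in the frame of beam_top between -0.262 and -0.165 m and y of piston_short_mid in the frame of beam_top between 0.165 and 0.262 m and y of trim_mid in the frame of beam_top between 0.05 and 0.165 m))), for 0.2 s.
At the end, for the whole second after the job is handed in: The beam rests level within 0.012 rad (0.7 degree) and still, the trim weight is seated upright in the slot on the short piston's half (flange on the plate, within 4 mm of the slot's centre line and 4.5 mm in height), and both pistons stand upright on their own pans (all of step 1 and value of joint beam between -0.012 and 0.012 rad and velocity of joint beam between -0.03 and 0.03 rad/s and z of piston_long_mid in the frame of beam_top between 0.025 and 0.035 m and z of piston_short_mid in the frame of beam_top between 0.019 and 0.029 m and angle between the z axis of each of piston_long_mid, piston_short_mid and the z axis of beam_top, either way round below 0.08 rad); the robot touches nothing.
It fails at once if the trim weight is pressed, jammed or dropped on the balance with more than 12 N on the short piston's half, or 25 N anywhere ((contact force between trim and balance above 12 N and ((y of piston_long_mid in the frame of beam_top above 0 m and y of trim_mid in the frame of beam_top below -0.03 m) or (y of piston_long_mid in the frame of beam_top below 0 m and y of trim_mid in the frame of beam_top above 0.03 m))) or contact force between trim and balance above 25 N).
It fails at once if the robot itself presses on the balance with more than 8 N (contact force between any of the fingers, the arm and balance above 8 N).
It fails at once if the robot or the trim weight bumps a piston (more than 2 N) (contact force between any of the fingers, the arm, trim and piston_long above 2 N or contact force between any of the fingers, the arm, trim and piston_short above 2 N).
It fails at once if another thing on the bench is moved by more than 30 mm (distance of any of bearing, jar, screwdriver, wrench, tube, fork from where it was at the start of the episode above 0.03 m).
It also fails if it takes over 72 s, if anything falls off the work surface, if the arm or the gripper's body presses on something with over 40 N, if the wrist force passes 120 N, or if a joint passes its speed limit or range.

### The arm

A 7-joint arm with a two-finger parallel gripper is mounted at the origin on the work surface. World frame = base frame: x ahead of the robot, y to its left, z up, the work surface at z = 0. Lengths are in m, angles in degrees, forces in N, time in s.
With the tool pointing down it reaches from about 0.4 to 0.9 m from the base axis. Payload 5.5 kg.
Tool frame: the origin (TCP) lies midway between the tips of the shut fingers; the grasp point (between the pads) lies 19 mm behind it; y points along the fingers, z is the direction in which the jaws open and shut, and the axes are right-handed (so a half turn about y gives the same grasp; the last joint's range is limited). The gripper opens to 85 mm and grips with 20 to 120 N. Pads are 22 mm wide; open, the fingers measure 114 mm over their backs; the gripper's body (76 mm by 85 mm) begins 54 mm behind the grasp point. The pads swing forward as they close: fully open they stand 13 mm farther back than shut.
Start: joints at [-61.524, 28.699, -24.465, 88.831, 12.651, 65.22, -12.049], TCP at [0.151, 0.632, 0.21] pointing down, gripper open.
Joint ranges: [-164.97, 164.97], [-17.58, 116.51], [-87.97, 89.64], [11.32, 138.91], [-80.73, 260.73], [10.89, 115.49], [-147.41, 147.41]. Speed limits (degrees/s): [147.25, 147.25, 180, 180, 180, 180, 180].

### API

Orientations are given as [roll, pitch, yaw] about the fixed x, y, z axes, in that order (R = Rz(yaw) Ry(pitch) Rx(roll)).
In Python, from cell import read_state, viewer, workorder gives the robot as it stands.
- The arm moves only by the tool jog_arm, never from a script. Its argument "steps" is text: rows parted by semicolons, each of 5 numbers parted by spaces: the shift along the tool's x, y, z in mm, then the turn about the tool's y in degrees, then the gripper's target within -1 to 1 (fully open at 1, half-way at 0, shut at -1). In form: dx dy dz roll hand; .... A call has exactly 8 rows; each row shifts and turns the commanded pose from where the row before left it, along the tool's axes as they then stand; what a row does not reach is not made up. A row lasts 1/8 s, in which the tool goes at most 62.5 mm and 10.7 degrees, less where a joint would pass 70% of its speed; a pose out of reach is approached as far as the arm can. A call is refused whole if a number of a shift passes 62.5 or a number of a turn 10.7, either way. A call with a gripper value outside its range is refused whole. The fingers move at their own pace and stop on an object; "squeeze" is the grip in N (left out, the last holds). Time passes only in rows, so rows that do not move let the fingers close, or fill a call up. It gives the time, the measured TCP pose, the force and the opening at its end, in the units of the state.
- read_state(): the state, without advancing time (a new reading comes with each control period).
- viewer.get_image(name): name is "side" or "top" or "wrist"; returns a dict with "pixels" (400x640x3 uint8, blue, green, red), "K" (3x3 intrinsics, pixels), "rvec" (rotation vector, rad) and "tvec" (3), from world to camera coordinates, as OpenCV has them. Camera axes: x right, y down, z forward; pixel columns grow to the right and rows downward; lengths in m; the calibration is good to about 2 mm. A picture is of the moment at which its call begins. There is no depth.
- workorder.finish_job(): hands the job in, once; it reports no verdict.
The state is a dict: "clock": time; "qpos": joint angles; "joint_vel": joint speeds; "joint_torque": joint torques, N m; "tool_pos": TCP position; "eef_rot": TCP orientation; "ft_force": force on the tool from outside, world axes, zero at the start; "wrist_torque": the same for the moment, N m; "opening": finger opening in m.
Only numpy, scipy, OpenCV 4.12 (cv2) and the standard library are available. Lean on these libraries where they do the work, as an engineer would, in place of code of your own. Each camera call takes 0.05 s, during which the arm holds its last target. There are 200 camera calls.

## Working session

There is one attempt and no reset: what is moved stays moved. The work goes in short steps, Python scripts to look and compute and a tool call to move; the robot and the scene stay as the last step left them, time stands still between calls to the robot, and variables do not carry over. Pictures are saved under pics/ and viewed, about 8 in all and at most 12, crops included, and the job is handed in when it is done.

Besides the shell and the picture viewer there is one more tool, called after ">>>" as name(argument=value, ...), one argument or row to a line, values as JSON. jog_arm: Moves the arm, as the interface text tells. Its arguments: {"type":"object","properties":{"steps":{"type":"string"},"squeeze":{"type":"number"}},"required":["steps"]}

```bash
mkdir -p pics
cat > h.py <<'E'
import numpy as np, cv2
from cell import read_state, viewer, workorder
def img(n,save=None):
    d=viewer.get_image(n); 
    if save: cv2.imwrite('pics/'+save,d['pixels'])
    return d
def cam(d):
    R=cv2.Rodrigues(np.array(d['rvec'],float))[0]; t=np.array(d['tvec'],float).reshape(3)
    return np.array(d['K'],float),R,t
def ray(d,uv):
    K,R,t=cam(d); v=R.T@np.linalg.solve(K,[uv[0],uv[1],1]); return -R.T@t, v/np.linalg.norm(v)
def plane(d,uv,z):
    c,v=ray(d,uv); return c+v*(z-c[2])/v[2]
def cross(obs):
    A=0;b=0
    for d,uv in obs:
        c,v=ray(d,uv);P=np.eye(3)-np.outer(v,v);A=A+P;b=b+P@c
    return np.linalg.solve(A,b)
def proj(d,p):
    K,R,t=cam(d); q=K@(R@np.array(p)+t); return q[:2]/q[2]
E
python3 - <<'E'
from h import *
print(read_state())
a=img('side');b=img('top');w=img('wrist')
for n,d in (('side',a),('top',b),('wrist',w)):
    np.savez('pics/'+n+'0.npz',**d); print(n,ray(d,(320,200)),d['K'][0][0])
cv2.imwrite('pics/top0.png',b['pixels']);cv2.imwrite('pics/side0.png',a['pixels'])
E
```

```text
{'clock': 0.0, 'qpos': array([-61.52327556,  28.75223939, -24.4539808 ,  88.89086308,
        12.65111012,  65.21962983, -12.04785746]), 'joint_vel': array([-0.01866558,  0.05829331,  0.01419498,  0.03338636,  0.03729687,
       -0.0239647 , -0.05627784]), 'joint_torque': array([ 5.94567791e-05, -5.69505501e+01, -5.81657365e+00, -2.80940813e+01,
        1.04242508e-02,  1.18320988e-02, -1.50049368e-05]), 'tool_pos': array([0.15046646, 0.63160103, 0.20918196]), 'eef_rot': array([-9.01091642e+01,  3.62445009e-03, -1.33913736e+01]), 'ft_force': array([ 0.47199809, -0.22350187, -0.13865561]), 'wrist_torque': array([ 0.02320171, -0.01044577, -0.00282517]), 'opening': 0.08528932909754701}
side (array([ 0.1738323 , -0.85488928,  1.27379045]), array([ 0.23702677,  0.56339525, -0.79145695])) 494.80160161930183
top (array([ 0.47327402, -0.01611685,  1.34630678]), array([ 0.03643275, -0.00603846, -0.99931786])) 437.9780068691003
wrist (array([0.08015288, 0.64891141, 0.37253696]), array([ 0.26998168, -0.07743049, -0.95974706])) 323.38417424685565
```

View pics/top0.png

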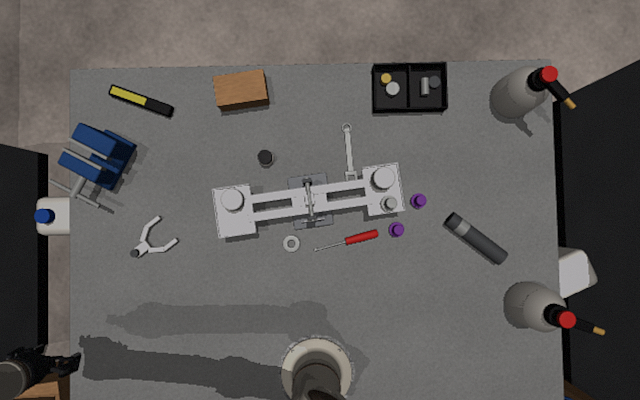

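View pics/side0.png

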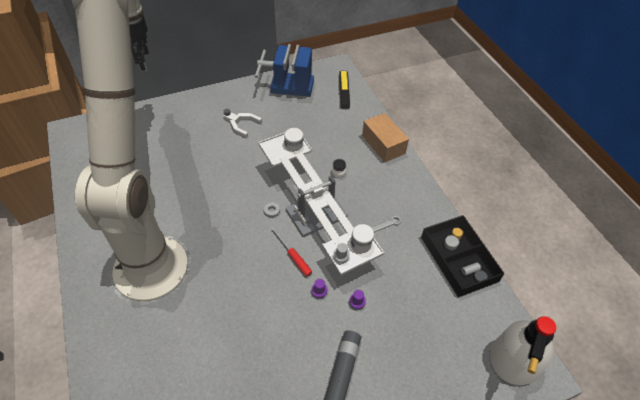

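Top view: right (-y) pan carries the tall piston (383,178) and the trim weight (389,204). The left (+y) half holds the short piston (232,200), so the target is slot_left (~272,206). The purple look-alikes are at (418,201) and (397,230).

Run:
```python
import cv2,numpy as np
a=np.load('pics/top0.npz')['pixels'][150:246,205:415];b=np.load('pics/side0.npz')['pixels'][115:285,250:400]
A=cv2.resize(a,None,fx=3.8,fy=3.8,interpolation=cv2.INTER_CUBIC);cv2.imwrite('pics/topc.png',A)
cv2.imwrite('pics/sidec.png',cv2.resize(b,None,fx=3.5,fy=3.5,interpolation=cv2.INTER_CUBIC))
```

```text
(no output)
```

View pics/topc.png

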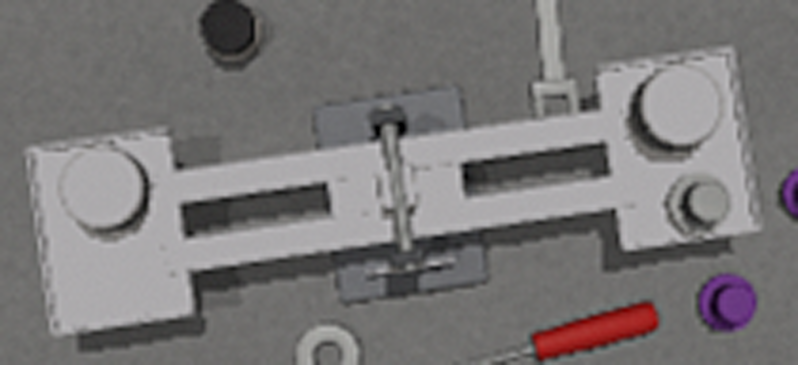

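View pics/sidec.png

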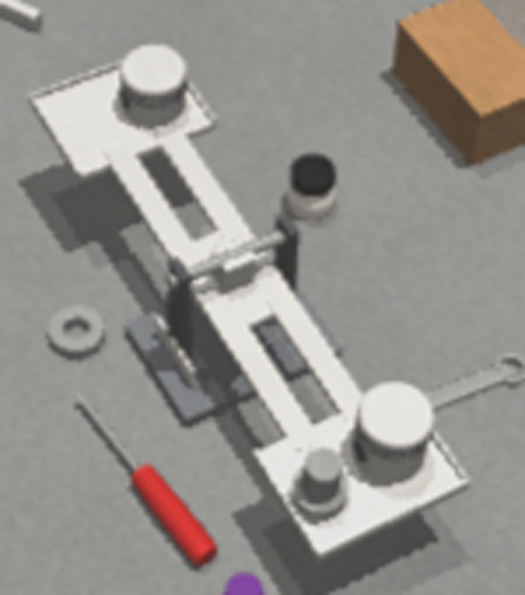

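Run:
```python
from h import *
T=dict(np.load('pics/top0.npz'));S=dict(np.load('pics/side0.npz'))
t=lambda x,y:(205+(x+.5)/3.8-.5,150+(y+.5)/3.8-.5); s=lambda x,y:(250+(x+.5)/3.5-.5,115+(y+.5)/3.5-.5)
def X(n,a,b):
    p=cross([(T,t(*a)),(S,s(*b))]); print(n,p.round(4),(proj(T,p)-t(*a)).round(1),(proj(S,p)-s(*b)).round(1)); return p
X('trimtop',(706,201),(323,463))
X('tall top',(681,106),(396,414)); X('short top',(102,188),(154,72))
for n,a,b in [('L outer far',(181,203),(165,148)),('L inner far',(328,183),(216,228)),('L inner near',(330,213),(188,238)),('L outer near',(185,237),(138,155)),
 ('R inner far',(463,163),(278,317)),('R outer far',(606,143),(340,404)),('R outer near',(609,175),(313,422)),('R inner near',(465,195),(250,328))]: X(n,a,b)
```

```text
trimtop [ 0.5079 -0.2177  0.1409] [ 0.2 -0.5] [-0.6  0. ]
tall top [ 0.5769 -0.2004  0.1473] [ 0.2 -0.6] [-0.6  0.1]
short top [0.5259 0.2176 0.1512] [ 0.3 -0.7] [-0.7 -0. ]
L outer far [0.5164 0.1678 0.1035] [ 0.3 -1. ] [-0.9 -0. ]
L inner far [0.5269 0.0583 0.1071] [ 0.1 -0.2] [-0.2  0. ]
L inner near [0.5026 0.0581 0.1041] [-0.2  0.5] [ 0.5 -0. ]
L outer near [0.4902 0.1649 0.1073] [ 0.3 -0.7] [-0.7 -0. ]
R inner far [ 0.5423 -0.0435  0.0957] [ 0.3 -0.8] [-0.8  0. ]
R outer far [ 0.5538 -0.1502  0.1044] [ 0.2 -0.5] [-0.6  0. ]
R outer near [ 0.5298 -0.1527  0.0947] [ 0.1 -0.4] [-0.4  0. ]
R inner near [ 0.5173 -0.0442  0.093 ] [ 0.2 -0.5] [-0.5  0. ]
```

```bash
cat >> h.py <<'E'
def plan(p,yaw=None,n=8,hand=1):
    s=read_state();y0=s['eef_rot'][2];yaw=y0 if yaw is None else yaw
    st=(np.array(p)-s['tool_pos'])*1000/n; dr=-(yaw-y0)/n; y=y0; o=[]
    for i in range(n):
        c,k=np.cos(np.radians(y)),np.sin(np.radians(y))
        o.append('%.1f %.1f %.1f %.1f %g'%(c*st[0]+k*st[1],-st[2],-k*st[0]+c*st[1],dr,hand)); y-=dr
    print('; '.join(o))
E
python3 -c "
from h import *
plan([.47,.30,.25],7.3)"
```

```text
48.5 -5.1 -31.1 -2.6 1; 47.0 -5.1 -33.2 -2.6 1; 45.5 -5.1 -35.3 -2.6 1; 43.8 -5.1 -37.3 -2.6 1; 42.1 -5.1 -39.3 -2.6 1; 40.3 -5.1 -41.1 -2.6 1; 38.4 -5.1 -42.9 -2.6 1; 36.4 -5.1 -44.6 -2.6 1
```

>>> jog_arm(
  steps="48.5 -5 -31 -2.6 1; 47 -5 -33 -2.6 1; 45.5 -5 -35.5 -2.6 1; 44 -5 -37.5 -2.6 1; 42 -5 -39.5 -2.6 1; 40.5 -5 -41 -2.6 1; 38.5 -5 -43 -2.6 1; 36.5 -5 -44.5 -2.6 1",
)

```text
clock: 1.15
tool_pos: [0.472, 0.2992, 0.2503]
eef_rot: [-90.0, 0.0, 7.5]
ft_force: [0.9, 0.8, 0.2]
opening: 0.0855
```

>>> jog_arm(
  steps="-3.5 0 -58 0 1; -3.5 0 -58 0 1; -3.5 0 -58 0 1; -3.5 0 -58 0 1; -3.5 0 -58 0 1; -3.5 0 -58 0 1; -3.5 0 -58 0 1; -3.5 0 -58 0 1",
)

```text
clock: 2.15
tool_pos: [0.5028, -0.1646, 0.2502]
eef_rot: [-90.0, -0.0, 7.4]
ft_force: [1.3, 0.6, 0.0]
opening: 0.0855
```

```bash
python3 -c "
from h import *
s=read_state();print(s['tool_pos'],s['eef_rot'],s['ft_force'],s['qpos'].round(0))
d=img('wrist','w1.png');np.savez('pics/w1.npz',**d)
plan([.508,-.217,.22],7.3)"
```

```text
[ 0.50280036 -0.16463216  0.25017415] [-8.99953418e+01 -8.07990053e-03  7.42160562e+00] [1.30658417 0.61259099 0.02618363] [ 17.  12.  -2. 104.   0.  63. 112.]
0.1 3.8 -5.3 -0.1 1; 0.1 3.8 -5.3 -0.1 1; 0.1 3.8 -5.3 -0.1 1; 0.1 3.8 -5.3 -0.1 1; 0.1 3.8 -5.3 -0.1 1; 0.1 3.8 -5.3 -0.1 1; 0.1 3.8 -5.3 -0.1 1; 0.1 3.8 -5.3 -0.1 1
```

View pics/w1.png

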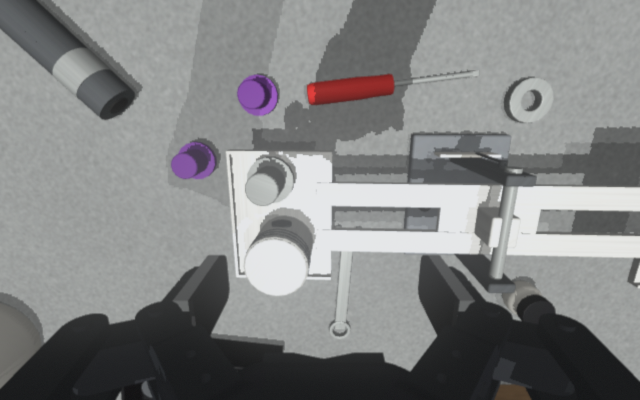

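Wrist view: trim neck top at about (262,191), tall piston top at (277,265), jaws at the bottom; the robot side is up. The trim measurement gets a second wrist view from above it.

>>> jog_arm(
  steps="0 4 -7 0 1; 0 4 -7 0 1; 0 4 -7 0 1; 0 4 -7 0 1; 0 4 -7 0 1; 0 4 -7 0 1; 0 0 0 0 1; 0 0 0 0 1",
)

```text
clock: 3.2
tool_pos: [0.5085, -0.2044, 0.2262]
eef_rot: [-90.0, -0.0, 7.4]
ft_force: [-0.4, -0.2, 0.9]
opening: 0.0853
```

```bash
python3 -c "
from h import *
s=read_state();print(s['tool_pos'],s['eef_rot'],s['ft_force'],s['qpos'].round(0))
d=img('wrist','w2.png');np.savez('pics/w2.npz',**d)
w=dict(np.load('pics/w1.npz'));T=dict(np.load('pics/top0.npz'))
print(ray(d,(320,200)))
for z in (.141,.146): print(plane(w,(262,187),z),proj(d,plane(w,(262,187),z)))
"
```

```text
[ 0.50847676 -0.20442103  0.22619792] [-8.99853428e+01 -7.13931983e-04  7.40838611e+00] [-0.44876822 -0.19597202  0.88532458] [ 20.  16.  -1. 103.   0.  61. 116.]
(array([ 0.43673791, -0.21342161,  0.38948297]), array([ 0.27946897,  0.02528997, -0.9598216 ]))
[ 0.50519531 -0.21787674  0.141     ] [306.89633682 193.64544673]
[ 0.50383425 -0.21706507  0.146     ] [307.81369392 193.78001783]
```

View pics/w2.png

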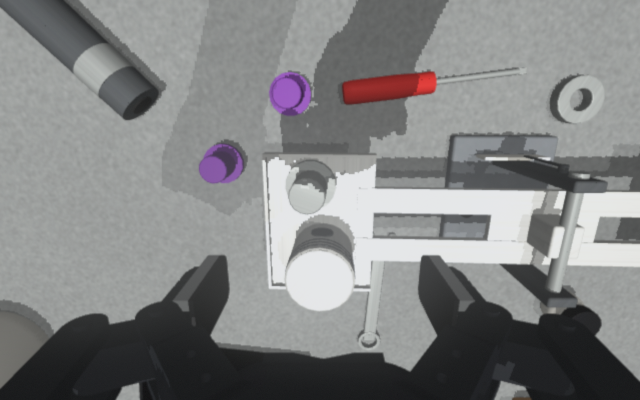

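Neck top here at (307,194.5), radius ≈20 px; the jaws straddle it once moved.

```bash
python3 -c "
from h import *
d=dict(np.load('pics/w2.npz'));w=dict(np.load('pics/w1.npz'));T=dict(np.load('pics/top0.npz'));S=dict(np.load('pics/side0.npz'))
print(cross([(d,(307,194.5)),(w,(262.5,188.5))]),cross([(d,(307,194.5)),(w,(262.5,188.5)),(T,(390.4,202.5)),(S,(341.9,246.9))]))
print(plane(d,(307,194.5),.144), plane(d,(320.5,277.5),.151))
c=cross([(d,(307,194.5)),(T,(390.4,202.5)),(S,(341.9,246.9))]);print(c)
g=cv2.cvtColor(d['pixels'],cv2.COLOR_BGR2GRAY)
for r in (185,190,195,200): print(r,g[r,280:336:2])
print(g[165:225:2,307])
plan([c[0],c[1],.165],7.3)"
```

```text
[ 0.50693521 -0.21776549  0.13828841] [ 0.50726238 -0.2175869   0.14002495]
[ 0.50505046 -0.2176629   0.144     ] [ 0.57234622 -0.19838454  0.151     ]
[ 0.5073874  -0.21762285  0.14024994]
185 [229 230 227 198 196 192 153 190 200 201 206 195 179 177 201 205 184 116
 109 107 101  92  91 102 201 208 207 198]
190 [229 230 230 204 183 171 196 197 197 199 201 202 203 203 204 205 206 206
 202 186 114 108  96 142 203 205 205 210]
195 [229 230 230 227 170 191 194 195 195 195 196 198 198 199 199 200 201 202
 203 203 204 203 148 178 201 201 202 227]
200 [229 230 230 230 219 190 192 193 193 194 195 195 195 196 197 197 197 197
 199 199 199 198 164 198 198 211 230 230]
[124 124 121  91  90  91  92 105 109 134 184 219 207 203 200 199 198 196
 196 195 194 196 192 194 179 222 230 217 164 145]
-0.4 7.7 -1.6 0.0 1; -0.4 7.7 -1.6 0.0 1; -0.4 7.7 -1.6 0.0 1; -0.4 7.7 -1.6 0.0 1; -0.4 7.7 -1.6 0.0 1; -0.4 7.7 -1.6 0.0 1; -0.4 7.7 -1.6 0.0 1; -0.4 7.7 -1.6 0.0 1
```

>>> jog_arm(
  steps="-1 0 -6.5 0 1; -1 0 -6.5 0 1; 0 22 0 0 1; 0 22 0 0 1; 0 22 0 0 1; 0 22 0 0 1; 0 0 0 0 1; 0 0 0 0 1",
)

```text
clock: 4.25
tool_pos: [0.5086, -0.2183, 0.139]
eef_rot: [-90.0, -0.0, 7.4]
ft_force: [0.7, -0.3, -0.5]
opening: 0.0853
```

```bash
python3 -c "
from h import *
s=read_state();print(s['tool_pos'],s['ft_force'])
d=img('side');np.savez('pics/s3.npz',**d);w=img('wrist')
a=cv2.resize(d['pixels'][200:290,290:400],None,fx=3.6,fy=3.6,interpolation=cv2.INTER_CUBIC)
b=w['pixels'][120:400,120:520]
cv2.imwrite('pics/c3.png',np.hstack([cv2.copyMakeBorder(a,0,0,0,0,0),cv2.resize(b,(463,324))])[:, :800])
"
```

```text
[ 0.50861708 -0.21826548  0.13895179] [ 0.70152569 -0.2562831  -0.48057201]
```

View pics/c3.png

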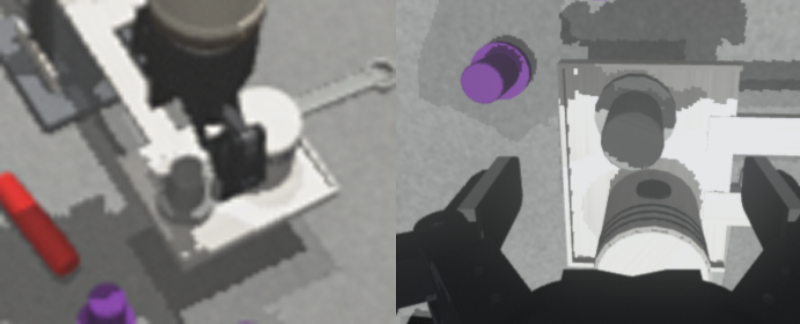

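Side and wrist crops: the open jaws appear offset in x from the trim neck; I'm projecting the TCP to check.

```bash
python3 -c "
from h import *
w=img('wrist');s=read_state();p=s['tool_pos'];y=np.radians(s['eef_rot'][2]);zx=np.array([-np.sin(y),np.cos(y),0]);xx=np.array([np.cos(y),np.sin(y),0])
for k in (0,13,32):
  q=p+[0,0,k/1000]; print(k,proj(w,q).round(),[proj(w,q+zx*.0425*a+xx*.011*b).round().tolist() for a in(-1,1) for b in (-1,1)])
print('trim top',proj(w,[.508,-.2176,.141]),cam(w)[1].round(3),ray(w,(320,200)))
d=dict(np.load('pics/s3.npz'));print(proj(d,p+[0,0,.013]),proj(d,[.508,-.2176,.141]),proj(d,p+[0,0,.013]-zx*.05))
g=cv2.cvtColor(w['pixels'],cv2.COLOR_BGR2GRAY)
for r in range(200,275,10): print(r,g[r,290:365:3])
"
```

```text
0 [323. 243.] [[244.0, 224.0], [247.0, 261.0], [402.0, 224.0], [399.0, 261.0]]
13 [323. 254.] [[238.0, 233.0], [241.0, 273.0], [408.0, 233.0], [405.0, 273.0]]
32 [323. 272.] [[227.0, 250.0], [231.0, 293.0], [419.0, 250.0], [415.0, 293.0]]
trim top [324.37304354 242.87070731] [[-0.128  0.992 -0.002]
 [ 0.951  0.123  0.285]
 [ 0.282  0.035 -0.959]] (array([ 0.43691668, -0.22706058,  0.30252036]), array([ 0.28128509,  0.02428659, -0.95931687]))
[342.00921194 244.69248052] [341.39336244 246.89662451] [351.7148809  258.88443575]
200 [132 130 124 105 105 104 102 102 100  89  84  84  85  85  86  91 101 104
 104 120 120 121 107 131 132]
210 [229 111 104 104 103  98  85  85  85  86  87  86  87  86  86  86  86  86
  85  98 103 103 104 105 131]
220 [225 185 185 187 112  87  91 101 103 104 104 103 103 104 104 103  97  88
  86  86 103 107 107 107 211]
230 [229 216 182 107 106 107 107 107 107 107 106 107 106 106 105 105 106 106
 106 101  98 157 114 144 230]
240 [229 229 213 106 107 106 106 106 106 105 107 106 105 105 106 106 107 107
 107 109 110 191 230 230 230]
250 [228 229 230 135 115 108 107 107 106 106 105 105 106 105 105 106 106 106
 106 106 198 230 230 230 230]
260 [230 230 230 230 230 187 172 173 170 156 141 106 106 106 107 106 106 103
 148 157 159 160 158 158 161]
270 [230 230 229 228 224 220 215 168 132 132 123 110 106 106 107 108 107 106
 108 108 110 110 115 141 160]
```

Aligned: trim-top projection (324,243) matches both the measured neck (325,242) and the TCP. Descending and gripping.

>>> jog_arm(
  steps="0 9 0 0 1; 0 9 0 0 1; 0 9 0 0 1; 0 0 0 0 0.3; 0 0 0 0 -0.1; 0 0 0 0 -0.2; 0 0 0 0 -0.25; 0 0 0 0 -0.3",
  squeeze=25,
)

```text
clock: 5.4
tool_pos: [0.5083, -0.2178, 0.1114]
eef_rot: [-90.0, -0.0, 7.4]
ft_force: [0.2, -0.6, 0.1]
opening: 0.0297
```

>>> jog_arm(
  steps="0 0 0 0 -0.5; 0 0 0 0 -0.7; 0 0 0 0 -1; 0 0 0 0 -1; 0 0 0 0 -1; 0 -2 0 0 -1; 0 -3 0 0 -1; 0 -5 0 0 -1",
)

```text
clock: 6.4
tool_pos: [0.5074, -0.2174, 0.1206]
eef_rot: [-89.9, 0.1, 7.4]
ft_force: [0.3, 0.1, -3.1]
opening: 0.0279
```

>>> jog_arm(
  steps="0 -8 0 0 -1; 0 -15 0 0 -1; 0 -18 0 0 -1; 0 -18 0 0 -1; 0 -18 0 0 -1; 0 -15 0 0 -1; 0 -8 0 0 -1; 0 0 0 0 -1",
)

```text
clock: 7.4
tool_pos: [0.5085, -0.2179, 0.2219]
eef_rot: [-90.0, -0.1, 7.4]
ft_force: [0.8, -0.1, -3.7]
opening: 0.0279
```

>>> jog_arm(
  steps="3 0 20 0 -1; 6.5 0 45 0 -1; 7 0 52 0 -1; 7 0 52 0 -1; 7 0 52 0 -1; 6.5 0 48 0 -1; 4.5 0 35 0 -1; 2.5 0 20 0 -1",
)

```text
clock: 8.4
tool_pos: [0.509, 0.1118, 0.2204]
eef_rot: [-90.0, 0.1, 7.6]
ft_force: [-0.6, -0.5, -3.4]
opening: 0.0279
```

>>> jog_arm(
  steps="0 5 0 0 -1; 0 5 0 0 -1; 0 5 0 0 -1; 0 5 0 0 -1; 0 5 0 0 -1; 0 5 0 0 -1; 0 0 0 0 -1; 0 0 0 0 -1",
)

```text
clock: 9.4
tool_pos: [0.5101, 0.1093, 0.1913]
eef_rot: [-90.0, -0.0, 7.4]
ft_force: [-0.5, -0.1, -3.1]
opening: 0.028
```

```bash
python3 -c "
from h import *
s=read_state();print(s['tool_pos'],s['eef_rot'],s['opening'])
w=img('wrist');np.savez('pics/w4.npz',**w);np.savez('pics/s4.npz',**img('side'));np.savez('pics/t4.npz',**img('top'))
cv2.imwrite('pics/w4.png',cv2.resize(w['pixels'][100:400,120:520],(800,600),interpolation=cv2.INTER_CUBIC))
"
```

```text
[0.51011843 0.10934058 0.19130437] [-8.99953238e+01 -1.41753794e-02  7.41419711e+00] 0.028005761186668945
```

View pics/w4.png

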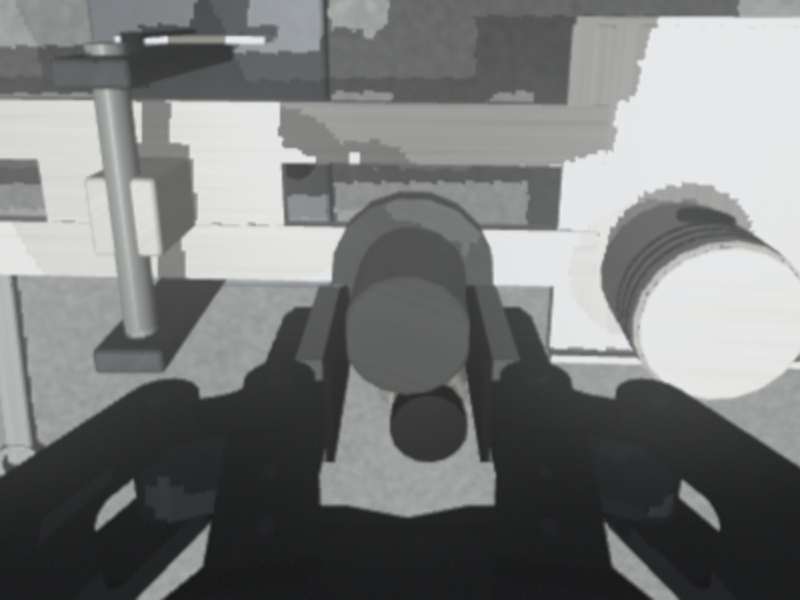

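Trim is held upright over the +y slot: neck top at (408,335), flange circle spanning cols 333–492 and starting at row 193 (2x crop). Slot edges at rows ~165/225, plate edges at ~102/280, short piston top at (720,320).

```bash
python3 -c "
from h import *
w=dict(np.load('pics/w4.npz'));s=read_state();p=s['tool_pos'];y=np.radians(7.35)
g=cv2.cvtColor(w['pixels'],cv2.COLOR_BGR2GRAY).astype(int)
c=np.array([.5224,.0073]);X=np.array([np.cos(y),np.sin(y)]);Y=np.array([-np.sin(y),np.cos(y)])
def bc(q): d=np.array(q)[:2]-c; return (1000*np.array([d@X,d@Y])).round(1)
f=lambda u,v:(120+(u+.5)/2-.5,100+(v+.5)/2-.5)
for col in (240,268,275,280,385,390):
  k=g[145:250,col]; dd=np.diff(k); i=[j for j in range(len(dd)) if abs(dd[j])>25]
  print(col,[(145+j+.5,int(dd[j]),bc(plane(w,(col,145+j+.5),.1047)).tolist()) for j in i])
print('tcp',bc(p))
print('neck top',bc(plane(w,f(408,335),p[2]+.031)),'r',1000*np.linalg.norm(plane(w,f(469,335),p[2]+.031)-plane(w,f(347,335),p[2]+.031))/2)
for v in (260,270,280): print('flange', [bc(plane(w,f(u,v),p[2]-.005)).tolist() for u in (333,412,492)])
print('flange near edge',bc(plane(w,f(412,193.5),p[2]-.005)))
"
```

```text
240 [(149.5, 36, [-38.9, 38.7]), (150.5, 73, [-38.2, 38.7]), (239.5, -31, [35.9, 33.3])]
268 [(150.5, 34, [-38.2, 60.3]), (173.5, 52, [-20.1, 59.4]), (174.5, 30, [-19.3, 59.3]), (180.5, -59, [-14.5, 59.1]), (181.5, -79, [-13.7, 59.1]), (196.5, 27, [-1.4, 58.5]), (212.5, 79, [12.2, 57.8]), (239.5, -34, [35.9, 56.7]), (240.5, -29, [36.8, 56.6])]
275 [(150.5, 34, [-38.2, 65.7]), (177.5, 65, [-16.9, 64.8]), (180.5, -54, [-14.5, 64.7]), (181.5, -74, [-13.7, 64.6]), (197.5, 28, [-0.5, 64.1]), (212.5, 61, [12.2, 63.5]), (213.5, 39, [13.0, 63.5]), (240.5, -34, [36.8, 62.5])]
280 [(150.5, 35, [-38.2, 69.5]), (212.5, 62, [12.2, 67.6]), (213.5, 40, [13.0, 67.6]), (240.5, -38, [36.8, 66.7]), (241.5, -33, [37.7, 66.6]), (242.5, -28, [38.7, 66.6])]
385 [(145.5, 31, [-42.0, 150.2]), (182.5, -27, [-12.9, 151.7]), (214.5, 63, [13.9, 153.2]), (215.5, 40, [14.7, 153.2]), (242.5, -36, [38.6, 154.5])]
390 [(151.5, 35, [-37.4, 154.3]), (182.5, -27, [-12.9, 155.7]), (214.5, 63, [13.9, 157.3]), (215.5, 41, [14.7, 157.3]), (242.5, -37, [38.6, 158.7])]
tcp [  0.9 102.7]
neck top [ -1.1 103.1] r 13.83099011838098
flange [[-5.1, 82.3], [-5.1, 104.3], [-5.1, 126.5]]
flange [[-2.1, 82.2], [-2.1, 104.3], [-2.1, 126.7]]
flange [[0.9, 82.1], [0.9, 104.3], [0.9, 126.8]]
flange near edge [-24.3 104.2]
```

>>> jog_arm(
  steps="0 9 0 0 -1; 0 9 0 0 -1; 0 9 0 0 -1; 0 9 0 0 -1; 0 9 0 0 -1; 0 6 0 0 -1; 0 0 0 0 -1; 0 0 0 0 -1",
)

```text
clock: 10.55
tool_pos: [0.5103, 0.1093, 0.1405]
eef_rot: [-90.0, -0.0, 7.4]
ft_force: [-0.4, -1.3, -3.4]
opening: 0.0279
```

```bash
python3 -c "
from h import *
s=read_state();print(s['tool_pos'],s['ft_force'])
w=img('wrist');np.savez('pics/w5.npz',**w);S=img('side');np.savez('pics/s5.npz',**S)
a=cv2.resize(w['pixels'][130:330,180:480],(480,320),interpolation=cv2.INTER_CUBIC)
u,v=proj(S,[.51,.109,.12]).astype(int);print(u,v)
b=cv2.resize(S['pixels'][v-40:v+40,u-40:u+40],(320,320),interpolation=cv2.INTER_CUBIC)
cv2.imwrite('pics/w5.png',np.hstack([a,b]))
"
```

```text
[0.51030287 0.10931058 0.14047455] [-0.44528309 -1.29157951 -3.43921031]
300 166
```

View pics/w5.png

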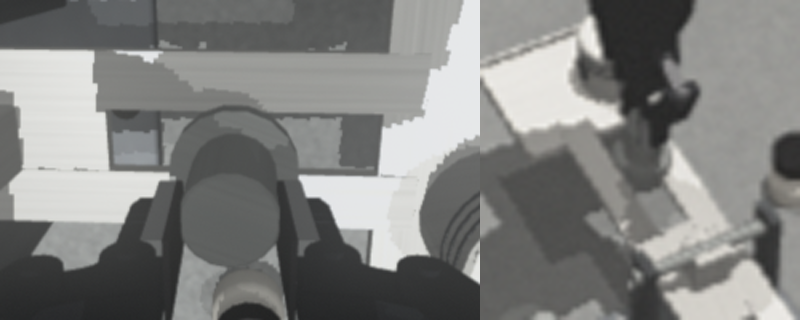

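Trim hangs just above the slot; its flange's near edge is at row 106 of the crop, slot edges at rows ~112 and ~170, plate edges ~50 and ~225.

```bash
python3 -c "
from h import *
w=dict(np.load('pics/w5.npz'));s=read_state();p=s['tool_pos'];y=np.radians(6.6)
g=cv2.cvtColor(w['pixels'],cv2.COLOR_BGR2GRAY).astype(int)
c=np.array([.5224,.0073]);X=np.array([np.cos(y),np.sin(y)]);Y=np.array([-np.sin(y),np.cos(y)])
def bc(q): d=np.array(q)[:2]-c; return (1000*np.array([d@X,d@Y])).round(1).tolist()
for col in (252,258,264,395,402,408,412):
  k=g[150:285,col]; dd=np.diff(k)
  print(col,[(150+j+.5,int(dd[j]),bc(plane(w,(col,150+j+.5),.1047))) for j in range(len(dd)) if abs(dd[j])>22])
for col in (318,323,328,333):
  k=g[175:240,col]; dd=np.diff(k); print(col,[(175+j+.5,int(dd[j]),bc(plane(w,(col,175+j+.5),p[2]-.007))) for j in range(len(dd)) if abs(dd[j])>8])
for row in (222,230,238):
  k=g[row,270:385];dd=np.diff(k); print(row,[(270+j+.5,int(dd[j])) for j in range(len(dd)) if abs(dd[j])>12])
print('tcp',bc(p))
"
```

```text
252 [(160.5, 43, [-39.4, 58.3]), (197.5, -25, [-15.6, 57.1]), (198.5, -27, [-14.9, 57.0]), (212.5, 25, [-5.4, 56.6]), (236.5, 73, [11.4, 55.7]), (237.5, 24, [12.1, 55.7]), (268.5, -29, [35.0, 54.6]), (269.5, -24, [35.7, 54.5]), (280.5, -29, [44.2, 54.1]), (281.5, -27, [45.0, 54.1])]
258 [(160.5, 35, [-39.4, 62.0]), (161.5, 65, [-38.8, 61.9]), (163.5, -43, [-37.6, 61.9]), (198.5, -27, [-14.9, 60.9]), (210.5, 28, [-6.8, 60.5]), (236.5, 74, [11.3, 59.7]), (237.5, 25, [12.0, 59.7]), (264.5, -24, [31.9, 58.8]), (265.5, -32, [32.6, 58.8]), (266.5, -27, [33.4, 58.7])]
264 [(160.5, 35, [-39.5, 65.7]), (161.5, 73, [-38.9, 65.7]), (163.5, -42, [-37.6, 65.6]), (164.5, -46, [-37.0, 65.6]), (198.5, -28, [-15.0, 64.7]), (211.5, 28, [-6.2, 64.4]), (232.5, -23, [8.4, 63.8]), (236.5, 60, [11.3, 63.7]), (237.5, 39, [12.0, 63.7]), (254.5, -31, [24.4, 63.2]), (255.5, -63, [25.1, 63.2]), (256.5, -49, [25.8, 63.1])]
395 [(155.5, 27, [-43.6, 146.5]), (162.5, 26, [-39.3, 146.8]), (200.5, -27, [-14.8, 148.7]), (233.5, 27, [8.0, 150.4]), (238.5, 27, [11.5, 150.7]), (239.5, 74, [12.3, 150.7]), (272.5, -37, [36
[... 1192 characters left out ...]
, 105.2]), (198.5, 12, [-23.8, 105.2]), (199.5, 17, [-23.3, 105.2]), (209.5, -11, [-17.5, 105.3])]
333 [(187.5, -13, [-30.1, 107.8]), (188.5, -10, [-29.5, 107.8]), (195.5, -20, [-25.6, 107.9]), (196.5, -12, [-25.0, 107.9]), (198.5, 12, [-23.9, 107.9]), (199.5, 18, [-23.3, 107.9]), (213.5, -14, [-15.2, 108.1]), (214.5, -15, [-14.6, 108.1])]
222 [(276.5, -13), (277.5, -16), (278.5, -23), (280.5, 19), (281.5, 18), (282.5, 25), (287.5, -19), (288.5, -33), (363.5, 18), (364.5, 28)]
230 [(276.5, -13), (277.5, -16), (278.5, -25), (280.5, 16), (281.5, 30), (282.5, 31), (285.5, -28), (286.5, -23), (365.5, 19), (366.5, 18)]
238 [(284.5, -21), (285.5, -69), (286.5, -15), (297.5, -13)]
tcp [-0.2, 102.7]
```

Slot centre line is at x≈-1.4 mm and the trim at ≈-0.3 mm (same camera), so I shift by -1.2 mm and descend slowly.

>>> jog_arm(
  steps="-1.2 0 0 0 -1; 0 1.5 0 0 -1; 0 2 0 0 -1; 0 2 0 0 -1; 0 2 0 0 -1; 0 2 0 0 -1; 0 1.5 0 0 -1; 0 0 0 0 -1",
)

```text
clock: 11.65
tool_pos: [0.5087, 0.1091, 0.1291]
eef_rot: [-90.0, 0.0, 7.4]
ft_force: [0.5, 0.2, -4.5]
opening: 0.0278
```

>>> jog_arm(
  steps="0 1 0 0 -1; 0 1 0 0 -1; 0 1 0 0 -1; 0 1 0 0 -1; 0 0 0 0 -1; 0 0 0 0 -1; 0 0 0 0 -1; 0 0 0 0 -1",
)

```text
clock: 12.65
tool_pos: [0.5088, 0.1091, 0.1252]
eef_rot: [-90.0, -0.0, 7.4]
ft_force: [-0.7, 0.2, -3.3]
opening: 0.0278
```

>>> jog_arm(
  steps="0 1 0 0 -1; 0 1 0 0 -1; 0 1 0 0 -1; 0 1 0 0 -1; 0 0 0 0 -1; 0 0 0 0 -1; 0 0 0 0 -1; 0 0 0 0 -1",
)

```text
clock: 13.65
tool_pos: [0.5088, 0.1091, 0.1212]
eef_rot: [-90.0, -0.0, 7.4]
ft_force: [0.4, 0.6, -3.9]
opening: 0.0279
```

>>> jog_arm(
  steps="0 1 0 0 -1; 0 1 0 0 -1; 0 0 0 0 -1; 0 0 0 0 -1; 0 0 0 0 -1; 0 0 0 0 -1; 0 0 0 0 -1; 0 0 0 0 -1",
)

```text
clock: 14.65
tool_pos: [0.5088, 0.1091, 0.1192]
eef_rot: [-90.0, 0.0, 7.4]
ft_force: [0.4, 0.1, -3.6]
opening: 0.0282
```

```bash
python3 -c "
from h import *
s=read_state();print(s['tool_pos'],s['ft_force'],s['wrist_torque'])
w=img('wrist');np.savez('pics/w6.npz',**w);S=img('side');np.savez('pics/s6.npz',**S)
a=cv2.resize(w['pixels'][130:330,180:480],(480,320),interpolation=cv2.INTER_CUBIC)
u,v=proj(S,[.51,.109,.11]).astype(int)
b=cv2.resize(S['pixels'][v-30:v+30,u-30:u+30],(320,320),interpolation=cv2.INTER_CUBIC)
cv2.imwrite('pics/w6.png',np.hstack([a,b]))
"
```

```text
[0.5088071 0.1090767 0.1191937] [ 0.39237442  0.09237025 -3.62769232] [ 0.00965241 -0.0293151   0.00988796]
```

View pics/w6.png

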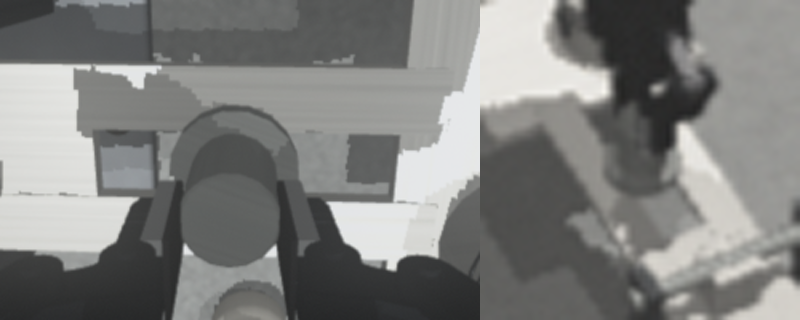

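Flange overlaps the plate symmetrically and still hovers a little (foot within the slot). Continuing down until the force changes.

>>> jog_arm(
  steps="0 1 0 0 -1; 0 1 0 0 -1; 0 0 0 0 -1; 0 0 0 0 -1; 0 0 0 0 -1; 0 0 0 0 -1; 0 0 0 0 -1; 0 0 0 0 -1",
)

```text
clock: 15.75
tool_pos: [0.5088, 0.1091, 0.1172]
eef_rot: [-90.0, 0.0, 7.4]
ft_force: [-0.2, -0.1, -2.9]
opening: 0.0279
```

>>> jog_arm(
  steps="0 1 0 0 -1; 0 0 0 0 -1; 0 0 0 0 -1; 0 0 0 0 -1; 0 0 0 0 -1; 0 0 0 0 -1; 0 0 0 0 -1; 0 0 0 0 -1",
)

```text
clock: 16.75
tool_pos: [0.5089, 0.1091, 0.1162]
eef_rot: [-90.0, -0.0, 7.4]
ft_force: [-0.0, 0.1, 0.5]
opening: 0.0282
```

>>> jog_arm(
  steps="0 1 0 0 -1; 0 0 0 0 -1; 0 1 0 0 -1; 0 0 0 0 -1; 0 1 0 0 -1; 0 0 0 0 -1; 0 0 0 0 -1; 0 0 0 0 -1",
)

```text
clock: 17.75
tool_pos: [0.509, 0.1089, 0.1133]
eef_rot: [-90.0, -0.0, 7.4]
ft_force: [1.1, -3.0, 0.7]
opening: 0.0275
```

>>> jog_arm(
  steps="0 0 0 0 -0.2; 0 0 0 0 0; 0 0 0 0 0; 0 0 0 0 0; 0 0 0 0 0; 0 0 0 0 0; 0 0 0 0 0; 0 0 0 0 0",
)

```text
clock: 18.75
tool_pos: [0.5088, 0.1091, 0.1132]
eef_rot: [-90.0, 0.0, 7.4]
ft_force: [-0.0, 0.5, -0.1]
opening: 0.0428
```

>>> jog_arm(
  steps="0 0 0 0 0; 0 0 0 0 0; 0 0 0 0 0; 0 0 0 0 0; 0 0 0 0 0; 0 0 0 0 0; 0 0 0 0 0; 0 0 0 0 0",
)

```text
clock: 19.75
tool_pos: [0.5088, 0.1091, 0.1132]
eef_rot: [-90.0, -0.0, 7.4]
ft_force: [-0.4, -0.6, -0.3]
opening: 0.0432
```

```bash
python3 -c "
from h import *
s=read_state();print(s['tool_pos'],s['ft_force'],s['opening'])
w=img('wrist');np.savez('pics/w7.npz',**w);S=img('side');np.savez('pics/s7.npz',**S)
a=cv2.resize(w['pixels'][130:330,180:480],(480,320),interpolation=cv2.INTER_CUBIC)
b=cv2.resize(S['pixels'][115:285,250:400],(282,320),interpolation=cv2.INTER_CUBIC)
cv2.imwrite('pics/w7.png',np.hstack([a,b]))
"
```

```text
[0.50881663 0.10912157 0.11321245] [-0.38392429 -0.57153976 -0.26607202] 0.043214278317788415
```

View pics/w7.png

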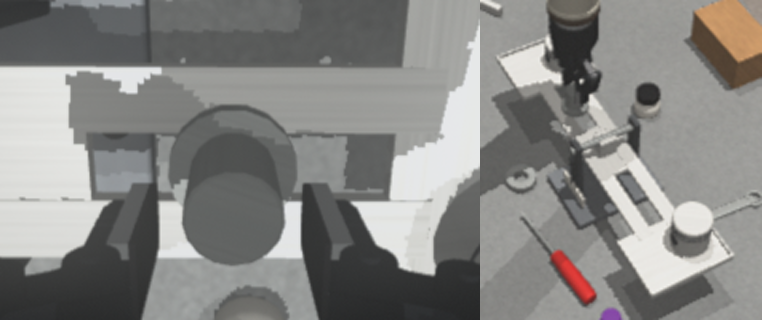

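Released: trim stands in the slot, jaws (43 mm) clear of it on both sides, and the beam no longer sits visibly on its stop. I'm now estimating tilt from the shift of the tall piston in the side view (start = +0.045).

```bash
cat >> h.py <<'E'
C=np.array([.5224,.0073,.130]);YW=np.radians(6.8);XB=np.array([np.cos(YW),np.sin(YW),0])
def rot(p,th): return cv2.Rodrigues(XB*th)[0]@(np.array(p)-C)+C
def tilt(name='side',save=None):
    S=dict(np.load('pics/side0.npz')); N=img(name)
    if save: np.savez('pics/'+save,**N)
    out=[]
    for (x0,x1,y0,y1,pt) in [(349,377,222,262,[.5769,-.2004,.13]),(366,386,236,258,[.586,-.262,.090])]:
        m=np.full((400,640),0,np.uint8); m[y0:y1,x0:x1]=255
        A=cv2.cvtColor(S['pixels'],cv2.COLOR_BGR2GRAY);B=cv2.cvtColor(N['pixels'],cv2.COLOR_BGR2GRAY)
        best=(-1,0)
        for g in (0,-2,-4,-6):
            try:
                W=np.float32([[1,0,0],[0,1,g]])
                cc,W=cv2.findTransformECC(A[y0:y1,x0:x1],B,np.float32([[1,0,x0],[0,1,y0+g]]),cv2.MOTION_TRANSLATION,(3,100,1e-5),None,3)
                best=max(best,(cc,W[0,2]-x0,W[1,2]-y0),key=lambda q:q[0])
            except cv2.error: pass
        J=(proj(S,rot(pt,-.09))-proj(S,pt))/-.09
        d=np.array(best[1:]); out.append((round(best[0],3),d.round(2),J.round(1),'tilt',round(.045+float(d@J/(J@J)),4)))
    for o in out: print(*o)
E
python3 -c "
from h import *
tilt()
w=dict(np.load('pics/w7.npz'))
"
```

```text
0.991 [ 0.4  -2.09] [-4.5 45.5] tilt -0.0013
0.982 [ 0.62 -2.19] [-15.5  44.4] tilt -0.0032
```

>>> jog_arm(
  steps="0 0 0 0 0.2; 0 -5 0 0 0.2; 0 -10 0 0 0.2; 0 -15 0 0 0.2; 0 -15 0 0 0.2; 0 -15 0 0 0.2; 0 -15 0 0 0.2; 0 -10 0 0 0.2",
)

```text
clock: 20.9
tool_pos: [0.5092, 0.1091, 0.1995]
eef_rot: [-90.0, -0.1, 7.4]
ft_force: [-0.6, 1.1, -0.1]
opening: 0.0511
```

>>> jog_arm(
  steps="0 0 0 0 0.2; 0 0 0 0 0.2; 0 0 0 0 0.2; 0 0 0 0 0.2; 0 0 0 0 0.2; 0 0 0 0 0.2; 0 0 0 0 0.2; 0 0 0 0 0.2",
)

```text
clock: 21.9
tool_pos: [0.5088, 0.1091, 0.1982]
eef_rot: [-90.0, 0.0, 7.4]
ft_force: [-0.7, -0.0, -1.0]
opening: 0.051
```

```bash
python3 -c "
from h import *
s=read_state();print(s['tool_pos'],s['ft_force'],s['opening'])
tilt('side','s8.npz');tilt()
w=img('wrist');np.savez('pics/w8.npz',**w);S=dict(np.load('pics/s8.npz'))
a=cv2.resize(w['pixels'][100:340,150:510],(480,320),interpolation=cv2.INTER_CUBIC)
b=cv2.resize(S['pixels'][115:285,250:400],(282,320),interpolation=cv2.INTER_CUBIC)
cv2.imwrite('pics/w8.png',np.hstack([a,b]))
"
```

```text
[0.50879615 0.10906756 0.19818837] [-0.6544942  -0.03286919 -0.95148737] 0.05098196652235737
0.991 [ 0.4  -2.09] [-4.5 45.5] tilt -0.0014
0.982 [ 0.58 -2.18] [-15.5  44.4] tilt -0.0028
0.991 [ 0.38 -2.09] [-4.5 45.5] tilt -0.0012
0.982 [ 0.58 -2.18] [-15.5  44.4] tilt -0.0028
```

View pics/w8.png

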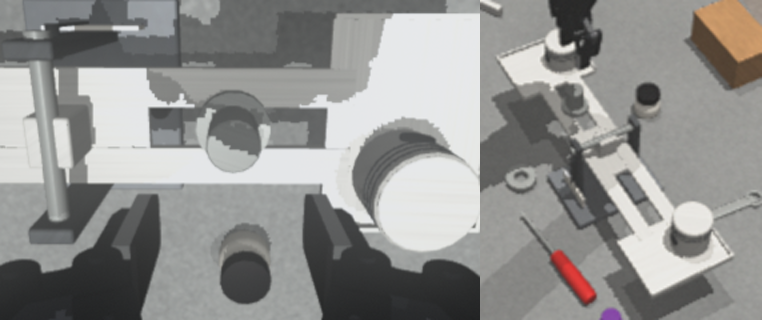

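Released and retreated: trim stands upright in the slot, both pistons stand on their pans, and the tilt reads -0.001…-0.003. One independent check: the left pan's shift, the trim height and the lateral offset.

```bash
python3 -c "
from h import *
S=dict(np.load('pics/side0.npz'));N=dict(np.load('pics/s8.npz'));w=dict(np.load('pics/w8.npz'))
A,B=[cv2.cvtColor(q['pixels'],cv2.COLOR_BGR2GRAY) for q in (S,N)]
for x0,x1,y0,y1,pt in [(256,276,136,158,[.47,.25,.1113]),(285,310,215,240,[.5,.0,.02])]:
  cc,W=cv2.findTransformECC(A[y0:y1,x0:x1],B,np.float32([[1,0,x0],[0,1,y0+1]]),cv2.MOTION_TRANSLATION,(3,100,1e-5),None,3)
  J=(proj(S,rot(pt,-.09))-proj(S,pt))/-.09;d=np.array([W[0,2]-x0,W[1,2]-y0]);print(pt,proj(S,pt).round(),cc,d,J.round(1),.045+d@J/(J@J))
f=lambda u,v:(150+u*.75,100+v*.75)
n=f(234,147);s=(250+573*0-0+(574-480)*150/282,115+90*170/320)
p=cross([(w,n),(N,s)]);print('neck top',p,proj(w,p)-n)
y=np.radians(6.8);q=plane(w,n,.144)
X=np.array([np.cos(y),np.sin(y)]);c=C[:2];print('neck x,y mm',(q[:2]-c)@X*1e3,(q[:2]-c)@[-X[1],X[0]]*1e3)
g=cv2.cvtColor(w['pixels'],cv2.COLOR_BGR2GRAY).astype(int)
for col in (282,378,385):
  dd=np.diff(g[140:250,col]);print(col,[(140.5+j,int(dd[j]),round(1e3*(plane(w,(col,140.5+j),.1)[:2]-c)@X,1)) for j in range(len(dd)) if abs(dd[j])>25])
"
```

```text
[0.47, 0.25, 0.1113] [274. 142.] 0.9773498872849499 [0.41885376 2.2483978 ] [ -8.2 -58.3] 0.006209285677232536
[0.5, 0.0, 0.02] [310. 213.] 0.9626806359979326 [0.07116699 0.10585022] [-16.3 -23.3] 0.04051929818258926
neck top [0.50994645 0.11095343 0.13684246] [-0.02938121  0.32841359]
neck x,y mm -2.684498604293621 104.34880937019291
282 [(150.5, 37, np.float64(-38.6)), (174.5, 31, np.float64(-18.9)), (175.5, 50, np.float64(-18.1)), (179.5, -54, np.float64(-14.7)), (180.5, -66, np.float64(-13.9)), (210.5, 79, np.float64(12.3)), (237.5, -34, np.float64(37.1))]
378 [(146.5, 30, np.float64(-42.6)), (178.5, 45, np.float64(-16.3)), (180.5, -58, np.float64(-14.6)), (181.5, -33, np.float64(-13.8)), (190.5, 31, np.float64(-6.1)), (210.5, 62, np.float64(11.5)), (211.5, 40, np.float64(12.4)), (237.5, -34, np.float64(36.2))]
385 [(173.5, 31, np.float64(-20.6)), (176.5, 42, np.float64(-18.0)), (179.5, -31, np.float64(-15.5)), (180.5, -59, np.float64(-14.7)), (181.5, -32, np.float64(-13.8)), (210.5, 46, np.float64(11.4)), (211.5, 56, np.float64(12.3)), (237.5, -38, np.float64(36.2))]
```

```bash
python3 -c "
from h import *
tilt(); print(read_state()['clock'],workorder.finish_job())"
```

```text
0.991 [ 0.39 -2.08] [-4.5 45.5] tilt -0.0012
0.982 [ 0.58 -2.18] [-15.5  44.4] tilt -0.0028
the job is handed in; nothing more can be done
22.1 None
```

I moved the trim weight from the lower (−y) pan to the raised half and seated it in the +y slot, about 103 mm from the middle of the beam. The balance came to rest close to level there, so no slide along the slot was needed. I retreated about 85 mm straight up and handed in at 22.1 s.

**Tilt:** two features on the tall-piston side read −0.001 and −0.003 rad, unchanged over several looks. A left-pan corner disagreed slightly at +0.006 rad. All three are inside the ±0.012 limit.

**Seating:** the trim is about 1.5 mm off the slot's centre line. Its neck top measured 137 mm high against 144 mm expected. The cameras had read piston and trim tops 3 to 6 mm low before, so I take this as camera bias. An unseated foot would have stood 10 mm higher. The flange met the plate where a seated foot should.

**Contact and surroundings:** forces at the end of each move stayed below about 4.5 N, mostly the trim's own weight. In the last pictures both pistons stand on their pans. I saw nothing else disturbed, but I did not measure the bench items' positions again.

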